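# Scan the job label, then show the bearing ball to the lens in its dish

### The arm

A 6-joint arm with a two-finger parallel gripper is mounted at the origin on the work surface. World frame = base frame: x ahead of the robot, y to its left, z up, the work surface at z = 0. Lengths are in m, angles in rad, forces in N, time in s.
With the tool pointing down it reaches from about 0.35 to 0.975 m from the base axis. Payload 4.9 kg.
Tool frame: the origin (TCP) lies midway between the tips of the shut fingers; the grasp point (between the pads) lies 19 mm behind it; z points along the fingers, y is the direction in which the jaws open and shut (so a half turn about z gives the same grasp; the last joint's range is limited). The gripper opens to 85 mm and grips with 20 to 120 N. Pads are 22 mm wide; open, the fingers measure 114 mm over their backs; the gripper's body (76 mm by 85 mm) begins 54 mm behind the grasp point. The pads swing forward as they close: fully open they stand 13 mm farther back than shut.
Start: joints at [-1.358, 0.053, 1.613, -0, 1.476, -0.119], TCP at [0.204, -0.591, 0.231] pointing down, gripper open.
Joint ranges: [-3.01, 3.01], [-1.01, 2.22], [0.06, 2.58], [-1.02, 4.17], [0.09, 2.62], [-3.14, 3.14]. Speed limits (rad/s): [2.57, 2.57, 3.14, 3.14, 3.14, 3.14].

### API

Orientations are given as a rotation vector (axis times angle).
In Python, from station import ctrl gives the robot as it stands.
- The arm moves only by the shell command python3 -m jog 'ROWS' [FORCE]. ROWS is JSON, one flat list of numbers, 7 for each row, row after row: the opening, from 0 (shut) to 1 (fully open), then the shift along the tool's x, y, z in m, then the turn, a rotation vector about the tool's x, y, z in degrees. A call has 1 to 10 rows; each row shifts and turns the commanded pose from where the row before left it, along the tool's axes as they then stand; what a row does not reach is not made up. A row lasts 1/8 s, in which the tool goes at most 62.5 mm and 10.7 degrees, less where a joint would pass 70% of its speed; a pose out of reach is approached as far as the arm can. A call with a gripper value outside its range is refused whole. The fingers move at their own pace and stop on an object; FORCE is the grip in N (left out, the last holds). Time passes only in rows, so rows that do not move let the fingers close. It gives the time, the measured TCP pose, the force and the opening at its end, in the units of the state.
- ctrl.get_obs(): the state, without advancing time (a new reading comes with each control period).
- ctrl.get_image(name): name is "scene" or "side" or "wrist"; returns a dict with "image" (420x560x3 uint8, blue, green, red), "camera_matrix" (3x3 intrinsics, pixels), "rvec" (rotation vector, rad) and "tvec" (3), from world to camera coordinates, as OpenCV has them; the wrist camera has in their place "mount" (4x4, takes a point from camera to tool coordinates, whose origin is the TCP and whose axes are the flange's). Camera axes: x right, y down, z forward; pixel columns grow to the right and rows downward; lengths in m; the calibration is good to about 2 mm. A picture is of the moment at which its call begins: read the wrist's pose just before it. There is no depth.
- ctrl.finish_job(): hands the job in, once; it reports no verdict.
Trained networks look in a picture, given as the dict that the camera call returned (one of the last four; its "shot" number tells which), for a name from the list of things; names that differ only in an ending like _2 or _b are one class to them, and where a whole thing is asked for, a point or a joint stands for the part that bears it (a point fixed in the world has none). Each returns a list of dicts, best first, with "p" (0 to 1); they miss things now and then, are a little off and sometimes report something else, mostly with a low value. They report only what shows in the picture. A call takes as long as a camera call. They do not tell look-alikes from the thing itself.
- ctrl.boxes_of(target, picture): "box" ([centre column, centre row, width, height] in pixels, round what is visible of it).
The state is a dict: "t": time; "q": joint angles; "dq": joint speeds; "effort": joint torques, N m; "tool_pos": TCP position; "tool_rot": TCP orientation; "contact_force": force on the tool from outside, world axes, zero at the start; "wrist_torque": the same for the moment, N m; "opening": finger opening in m.
Only numpy, scipy, OpenCV 4.12 (cv2) and the standard library are available. Lean on these libraries where they do the work, as an engineer would, in place of code of your own. Each camera call takes 0.05 s, during which the arm holds its last target. There are 200 camera calls.

### The job

Log and inspect the cutter's bearing ball: take the orange-handled scanner out of its holder, aim its nose squarely at the middle of the barcode label from 5 to 10 cm away and hold it steady for a second, then stand it back in its holder. Then lift the ball dish by its handle and turn it the quarter turn that brings its red tab to face the lens, keeping it level and the loose ball in the blue middle. Finish while still holding the dish still, level and free above its pad with the ball at the height of the lens, and leave everything else on the table where it is.

Things in the scene. Friction and masses are not known exactly. Their poses are not given: they have to be found in the camera images.
- scanner: Stick barcode scanner, 138 mm tall, 0.12 kg, standing nose down and upright in its holder. Origin: centre of the nose face (its lower end); own z runs up the stick, and it looks out along -z. From the nose: black round body 28 mm across up to 78 mm, orange square handle 26 x 26 mm (faces across its x and y) from 78 to 128 mm, black cap 22 mm across to 138 mm.
- scanner_grip (a point): Middle of the scanner's orange handle, 103 mm above the nose on its axis.
- holder_in (a point): Centre of the inner floor of the scanner's holder, a fixed grey square cup open at the top: outside 46 x 46 mm, 60 mm high, walls 4 mm (inside 38 mm square), floor 4 mm thick. The scanner's nose stands on this floor. Axes: those of the cup.
- label: Barcode label, white 44 x 70 mm with a card-yellow border, on the slanting face (80 x 100 mm) of a fixed white board. Origin: middle of the label, 42 mm above the table; z points out of the label (25 degrees from vertical, leaning towards the robot's side), y runs along its length.
- stand: Fixed grey inspection stand. Origin: on the table under the centre of its round pad (140 mm across, top 15 mm above the table). Its x axis points from the pad's centre to the small white camera (46 mm cube on a post); z up.
- lens (a point): Centre of the lens face, 115 mm from the pad's centre along the stand's x, 92 mm above the table, looking back over the pad (along the stand's -x).
- dish: Shallow aluminium dish, 123 mm across, rim 20 mm high, 0.15 to 0.3 kg, standing loose on the pad. Origin: centre of its underside; z up, x towards its red tab. The floor is a shallow cone (7 degrees) with a painted blue middle 40 mm across; a ball stays in it only if moved gently. An upright bow handle of flat steel spans the dish along its y axis.
- dish_grip (a point): Middle of the dish's black hand grip at the top of the bow, 85 mm above the dish's underside over its centre: 18 mm thick across the dish's x, 60 mm long along its y, 20 mm high; 130 mm of bow along y in all.
- dish_tab (a point): Middle of the outer part of the red tab on the dish's rim, 72 mm from the dish's centre along its x, 16 mm above its underside. At the start it points about a quarter turn clockwise (seen from above) from the lens, so the turn is anticlockwise.
- dish_middle (a point): Where the ball's centre is when it rests in the middle of the dish: 16 mm above the dish's underside, on its axis.
- ball_center (a point): Centre of the loose steel ball, 24 mm across, 56 g, lying in the dish.
- tape_roll: White tape roll, 92 mm across, 40 mm high, lying flat; origin at the centre of its underside. Leave alone.
- card_robot: Yellow card robot figure, foot 90 x 100 mm, 165 mm tall; origin at the centre of its underside. Leave alone.
- rivet_jar: Small jar with blue lid, 52 mm across, 55 mm high; origin at the centre of its underside. Leave alone.
- pen_cup: Blue cup, 72 mm across, 95 mm high; origin at the centre of its underside. Leave alone.
- glue: Glue bottle with orange cap, 44 mm across, 120 mm high; origin at the centre of its underside. Leave alone.
- ruler: Steel ruler 30 x 300 x 5 mm lying flat; origin at the centre of its underside. Leave alone.
- driver: Red screwdriver lying flat, about 200 mm long; origin on its underside. Leave alone.
Not all that is in view belongs to the job. Leave any green or pink look-alike of the dish alone. Several things look just like the scanner: the one meant starts farthest to the robot's left.

How it is judged:
On the way, in this order (a step that is already met when the one before it is completed fails the run):
1. the scanner, held in the gripper, is steady and aimed squarely at the middle of the label from 40 to 120 mm away (x of label in the frame of scanner between -0.015 and 0.015 m and y of label in the frame of scanner between -0.015 and 0.015 m and z of label in the frame of scanner between -0.12 and -0.04 m and angle between the z axis of scanner and the z axis of label, either way round below 0.35 rad and linear speed of scanner below 0.03 m/s and contact force between scanner and the fingers above 1 N), for 0.6 s.
2. the scanner stands in its holder again, let go (distance between scanner and holder_in below 0.015 m and angle between scanner's own z axis and vertical below 0.2 rad and contact force between scanner and the fingers below 0.05 N), for 0.2 s.
At the end, for the whole second after the job is handed in: Scanner upright in its holder (15 mm, 0.2 rad). Dish held still by the fingers, off the stand, centre within 30 mm of the pad's in x and y, level to 4 degrees, red tab facing the lens to 0.2 rad, ball within 20 mm of the dish's middle and of the lens's height (distance between scanner and holder_in below 0.015 m and angle between scanner's own z axis and vertical below 0.2 rad and x of dish in the frame of stand between -0.03 and 0.03 m and y of dish in the frame of stand between -0.03 and 0.03 m and z of ball_center in the frame of lens between -0.02 and 0.02 m and angle between the x axis of dish and the x axis of stand, either way round below 0.2 rad and x of dish_tab in the frame of stand above 0.03 m and angle between dish's own z axis and vertical below 0.07 rad and distance between ball_center and dish_middle below 0.02 m and linear speed of dish below 0.02 m/s and angular speed of dish below 0.1 rad/s and contact force between dish and the fingers above 1 N and contact force between dish and stand below 0.05 N); the arm keeps its last pose, push and grip.
It fails at once if the ball leaves the blue middle of the dish (distance between ball_center and dish_middle above 0.022 m).
It fails at once if the dish is tipped (angle between dish's own z axis and vertical above 0.15 rad).
It fails at once if one of the other things on the table is moved by more than 30 mm (distance of any of tape_roll, card_robot, rivet_jar, pen_cup, glue, ruler, driver from where it was at the start of the episode above 0.03 m).
It also fails if it takes over 54 s, if anything falls off the work surface, if the arm or the gripper's body presses on something with over 40 N, if the wrist force passes 120 N, or if a joint passes its speed limit or range.

## Working session

There is one attempt and no reset: what is moved stays moved. The work goes in short steps, Python scripts to look and compute and a shell command to move; the robot and the scene stay as the last step left them, time stands still between calls to the robot, and variables do not carry over. Pictures are saved under pics/ and viewed, about 8 in all and at most 12, crops included, and the job is handed in when it is done.

```bash
ls; mkdir -p pics; cat > h.py <<'E'
import numpy as np,cv2,pickle
from station import ctrl
from scipy.spatial.transform import Rotation as R
def cam(p):
    return np.array(p['camera_matrix']),R.from_rotvec(np.ravel(p['rvec'])).as_matrix(),np.ravel(p['tvec'])
def proj(p,X):
    K,Rm,t=cam(p);c=(Rm@np.atleast_2d(X).T).T+t;u=(K@c.T).T;return u[:,:2]/u[:,2:]
def ray(p,uv):
    K,Rm,t=cam(p);d=Rm.T@np.linalg.inv(K)@np.array([uv[0],uv[1],1.]);return -Rm.T@t,d
def onz(p,uv,z):
    o,d=ray(p,uv);return o+d*(z-o[2])/d[2]
def tri(ps,uvs):
    A=np.zeros((3,3));b=np.zeros(3)
    for p,u in zip(ps,uvs):
        o,d=ray(p,u);d/=np.linalg.norm(d);M=np.eye(3)-np.outer(d,d);A+=M;b+=M@o
    return np.linalg.solve(A,b)
def wrist():
    o=ctrl.get_obs();p=ctrl.get_image('wrist');T=np.eye(4);T[:3,:3]=R.from_rotvec(o['tool_rot']).as_matrix();T[:3,3]=o['tool_pos']
    C=np.linalg.inv(T@np.array(p['mount']));p['rvec']=R.from_matrix(C[:3,:3]).as_rotvec();p['tvec']=C[:3,3];return p
E
cat > a.py <<'E'
from h import *
np.set_printoptions(precision=3,suppress=True)
ps={}
for n in ['scene','side']:
    p=ctrl.get_image(n);ps[n]=p;cv2.imwrite(f'pics/{n}0.png',cv2.resize(p['image'],(800,600)))
    for t in ['scanner','label','stand','dish','dish_grip','dish_tab','ball_center','holder_in','glue','pen_cup','rivet_jar']:
        try: print(n,t,[(np.round(b['box']).astype(int).tolist(),round(b['p'],2)) for b in ctrl.boxes_of(t,p)][:5])
        except Exception as e: print(n,t,e)
    K,Rm,t=cam(p);print(n,'pos',-Rm.T@t,'fwd',Rm[2],K[0,0])
pickle.dump(ps,open('ps.pkl','wb'))
print(ctrl.get_obs())
E
python3 a.py
```

```text
pics
scene scanner [([343, 148, 11, 26], 0.74), ([290, 152, 5, 42], 0.67)]
scene label [([311, 194, 20, 22], 0.52)]
scene stand []
scene dish [([191, 216, 47, 43], 0.97), ([248, 183, 43, 40], 0.8)]
scene dish_grip [([193, 216, 44, 47], 0.96), ([247, 180, 43, 40], 0.87)]
scene dish_tab [([192, 212, 45, 48], 0.89), ([247, 185, 40, 38], 0.65), ([225, 258, 48, 50], 0.6)]
scene ball_center [([224, 260, 10, 10], 0.58)]
scene holder_in [([340, 166, 22, 23], 0.83), ([396, 159, 25, 37], 0.23)]
scene glue [([159, 253, 23, 37], 0.87)]
scene pen_cup [([396, 158, 24, 37], 0.89)]
scene rivet_jar [([388, 200, 22, 23], 0.89), ([226, 254, 50, 53], 0.22)]
scene pos [ 1.193 -0.806  1.145] fwd [-0.443  0.542 -0.714] 535.7711953058994
side scanner [([280, 141, 10, 28], 0.51)]
side label [([290, 191, 27, 30], 0.94)]
side stand [([307, 291, 93, 52], 0.87)]
side dish [([212, 270, 51, 60], 0.9), ([280, 291, 52, 49], 0.79), ([226, 215, 45, 48], 0.67)]
side dish_grip [([231, 214, 46, 46], 0.77), ([212, 272, 48, 54], 0.68), ([282, 292, 52, 47], 0.58)]
side dish_tab [([213, 270, 48, 54], 0.73), ([227, 215, 47, 45], 0.73), ([281, 291, 55, 48], 0.58)]
side ball_center [([285, 289, 7, 10], 0.4)]
side holder_in [([280, 158, 17, 26], 0.6)]
side glue [([230, 325, 16, 34], 0.64)]
side pen_cup [([316, 130, 29, 30], 0.76)]
side rivet_jar [([339, 162, 16, 21], 0.52), ([280, 141, 7, 28], 0.32), ([346, 217, 27, 34], 0.31)]
side pos [ 0.464 -0.875  1.116] fwd [ 0.04   0.654 -0.755] 477.1306253731539
{'t': 1.2, 'q': array([-1.358,  0.053,  1.613, -0.   ,  1.476, -0.119]), 'dq': array([-0.001, -0.001,  0.002,  0.002, -0.002, -0.001]), 'effort': array([ -0.001, -39.369, -37.046,  -0.   ,   0.001,  -0.   ]), 'tool_pos': array([ 0.204, -0.591,  0.231]), 'tool_rot': array([ 3.098,  0.519, -0.   ]), 'contact_force': array([-0.073,  0.625,  1.077]), 'wrist_torque': array([ 0.051,  0.009, -0.01 ]), 'opening': 0.08528294279110492}
```

```bash
python3 - <<'E'
import pickle,cv2,numpy as np
ps=pickle.load(open('ps.pkl','rb'))
a=ps['scene']['image'][110:310,140:440];b=ps['side']['image'][90:370,170:430]
cv2.imwrite('pics/c1.png',cv2.resize(a,(800,533),interpolation=cv2.INTER_CUBIC))
cv2.imwrite('pics/c2.png',cv2.resize(b,(557,600),interpolation=cv2.INTER_CUBIC))
E
```

```text
(no output)
```

View pics/c1.png

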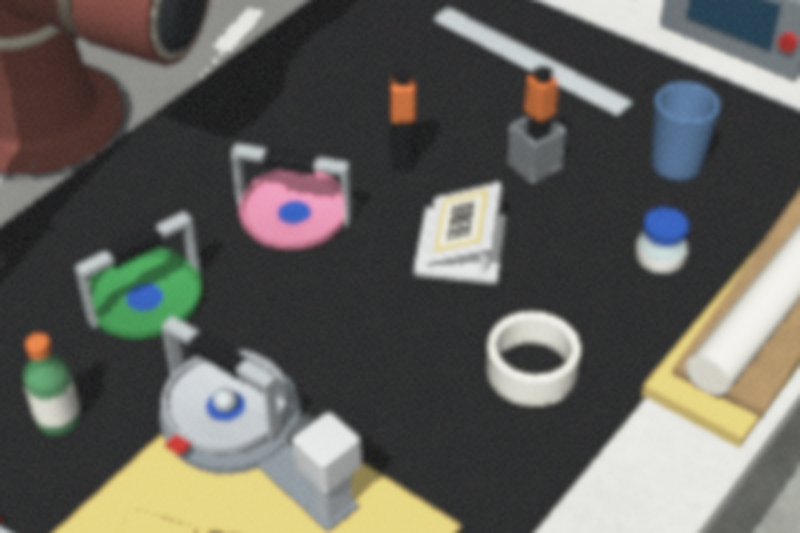

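View pics/c2.png

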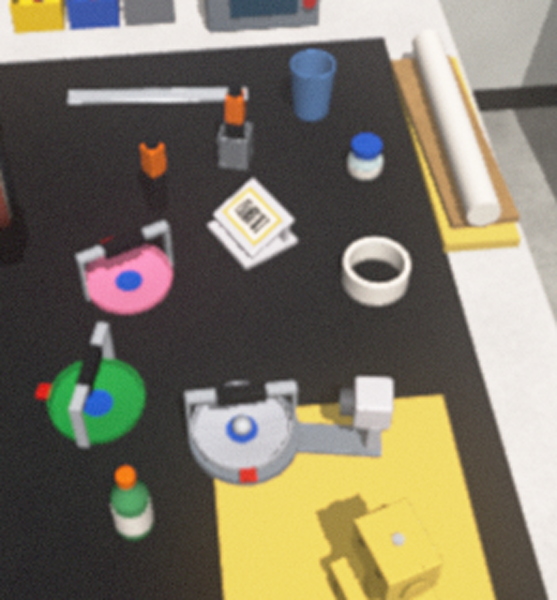

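The scene crop shows two orange-handled scanners. One is in the grey cup at crop pixel (541,95), and one stands free at (403,100). There are three dishes: aluminium at (228,410), green at (140,290) and pink at (295,205). The task's items are the scanner in the cup, which is also farthest in +y, and the aluminium dish with the ball, which has its red tab towards the viewer.

```bash
python3 - <<'E'
from h import *
np.set_printoptions(precision=3,suppress=True)
ps=pickle.load(open('ps.pkl','rb'));S,D=ps['scene'],ps['side']
s=lambda u,v:(140+u/2.667,110+v/2.667); d=lambda u,v:(170+u/2.142,90+v/2.142)
P=dict(scA=((541,98),(235,108)),captop=((541,72),(236,90)),label=((461,219),(253,214)),ball=((226,402),(242,427)),blue=((226,408),(242,430)),
 cam=((327,450),(374,403)),tab=((178,444),(248,475)),grip=((222,360),(241,393)),bowL=((180,330),(201,397)),bowR=((258,380),(283,390)),scB=((403,100),(152,160)),
 jar=((666,225),(367,145)),tape=((534,335),(377,255)),glue=((38,345),(125,475)))
for k,(a,b) in P.items():
    X=tri([S,D],[s(*a),d(*b)]);print(k,X,'resid',proj(S,X)[0]-s(*a),proj(D,X)[0]-d(*b))
o=ctrl.get_obs()
p=ctrl.get_image('wrist');print(np.array(p['mount']),p['camera_matrix'][0]);print(R.from_rotvec(o['tool_rot']).as_matrix())
for n,q in(('S',s),('D',d)):pass
# label corners on tilted plane approx z .042
for c in [(453,192),(488,190),(466,249),(434,245)]: print('S',onz(S,s(*c),.042))
for c in [(250,188),(285,216),(254,245),(221,212)]: print('D',onz(D,d(*c),.042))
E
```

```text
scA [0.545 0.297 0.103] resid [-0.014  0.039] [-0.006 -0.038]
captop [0.546 0.289 0.145] resid [-0.104  0.3  ] [-0.046 -0.298]
label [0.556 0.128 0.047] resid [-0.013  0.032] [-0.006 -0.033]
ball [ 0.51  -0.208  0.026] resid [-0.159  0.316] [-0.063 -0.352]
blue [ 0.51  -0.209  0.018] resid [-0.012  0.024] [-0.005 -0.026]
cam [ 0.664 -0.233  0.097] resid [-0.344  0.7  ] [-0.147 -0.739]
tab [ 0.511 -0.278  0.031] resid [-0.172  0.322] [-0.067 -0.367]
grip [ 0.51  -0.204  0.09 ] resid [ 0.273 -0.571] [0.118 0.631]
bowL [ 0.462 -0.212  0.105] resid [-0.142  0.292] [-0.058 -0.331]
bowR [ 0.56  -0.208  0.098] resid [ 0.016 -0.034] [0.007 0.037]
scB [0.417 0.205 0.096] resid [-0.099  0.275] [-0.049 -0.285]
jar [0.741 0.251 0.052] resid [-0.067  0.172] [-0.025 -0.162]
tape [0.717 0.029 0.055] resid [-0.16  0.38] [-0.065 -0.371]
glue [ 0.373 -0.312  0.114] resid [ 0.043 -0.08 ] [0.016 0.097]
[[-0.    -0.966 -0.26   0.064]
 [ 1.    -0.    -0.    -0.001]
 [ 0.    -0.26   0.966 -0.143]
 [ 0.     0.     0.     1.   ]] [299.248   0.    282.809]
[[ 0.945  0.326 -0.   ]
 [ 0.326 -0.945 -0.   ]
 [-0.     0.    -1.   ]]
S [0.52  0.163 0.042]
S [0.549 0.189 0.042]
S [0.584 0.098 0.042]
S [0.553 0.082 0.042]
D [0.557 0.186 0.042]
D [0.602 0.125 0.042]
D [0.552 0.074 0.042]
D [0.511 0.142 0.042]
```

```bash
r='1,0.034,-0.036,-0.008,0,0,0'; python3 -m jog '[1,0.034,-0.036,-0.008,0,0,0,1,0.034,-0.036,-0.008,0,0,0,1,0.034,-0.036,-0.008,0,0,0,1,0.034,-0.036,-0.008,0,0,0,1,0.034,-0.036,-0.008,0,0,0,1,0.034,-0.036,-0.008,0,0,0,1,0.034,-0.036,-0.008,0,0,0,1,0.034,-0.036,-0.008,0,0,0]'
python3 -m jog '[1,0.034,-0.036,-0.008,0,0,0,1,0.034,-0.036,-0.008,0,0,0,1,0.034,-0.036,-0.008,0,0,0,1,0.034,-0.036,-0.008,0,0,0,1,0.034,-0.036,-0.008,0,0,0,1,0.034,-0.036,-0.008,0,0,0,1,0.034,-0.036,-0.008,0,0,0,1,0.034,-0.036,-0.008,0,0,0,1,0,0,0,0,0,0]'
python3 - <<'E'
from h import *
p=wrist();print(ctrl.get_obs()['tool_pos'],ctrl.get_obs()['q']);cv2.imwrite('pics/w1.png',cv2.resize(p['image'],(800,600)));pickle.dump(p,open('w1.pkl','wb'))
print(proj(p,[[.545,.297,.142],[.556,.128,.042]])*800/560)
E
```

```text
t: 2.25
tool_pos: [0.3673, -0.2285, 0.2958]
tool_rot: [3.098, 0.518, 0.001]
contact_force: [-0.3, -0.2, -0.3]
opening: 0.0855
t: 3.38
tool_pos: [0.5309, 0.1334, 0.3596]
tool_rot: [-3.097, -0.525, -0.0]
contact_force: [-0.6, -1.0, 0.4]
opening: 0.0854
[0.53049061 0.13199171 0.35926682] [ 1.07851516e-01 -1.77649432e-01  1.62345911e+00 -2.83321050e-04
  1.69615637e+00  1.34442404e+00]
[[220.7282232  183.52227324]
 [417.24944275 228.42464451]]
```

View pics/w1.png

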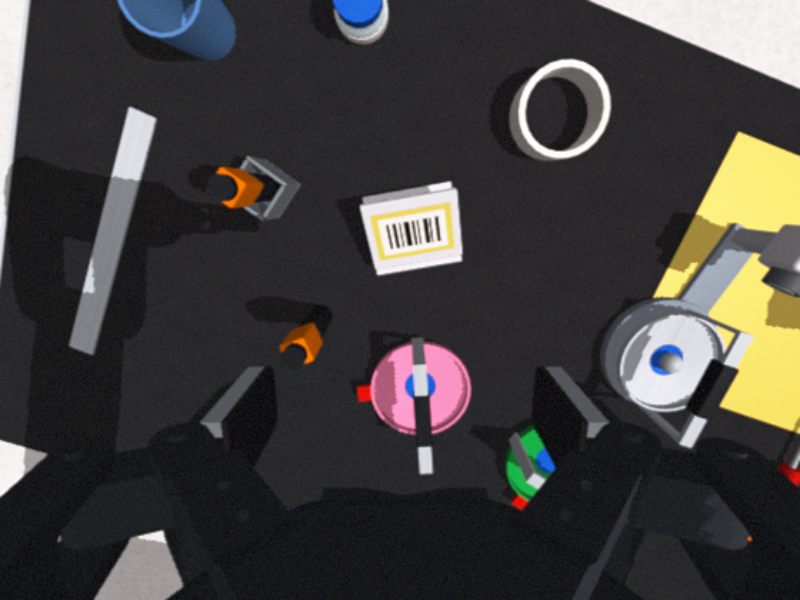

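The wrist view shows the scanner handle at (238,187), its cup at (270,190) and the label at (417,233). The dish is at (668,360), the spare scanner at (300,345), and the driver at about (790,460) on the right.

```bash
python3 - <<'E'
from h import *
from scipy.optimize import least_squares
np.set_printoptions(precision=4,suppress=True)
p=pickle.load(open('w1.pkl','rb'));im=p['image']
h=cv2.cvtColor(im,cv2.COLOR_BGR2HSV)
m=cv2.inRange(h,(18,60,80),(36,255,255));m[:,:250]=0;m[:,340:]=0;m[:120]=0;m[200:]=0
pts=cv2.findNonZero(m);hull=cv2.convexHull(pts)
q=cv2.approxPolyN(hull,4)[0].astype(float) if hasattr(cv2,'approxPolyN') else cv2.boxPoints(cv2.minAreaRect(pts))
print('quad',q*800/560)
def corners(c,yaw,a=.044,b=.070):
    Rm=R.from_euler('z',yaw).as_matrix()@R.from_euler('y',-25,degrees=True).as_matrix()
    return c+np.array([[x*a/2,y*b/2,0] for x,y in((1,1),(1,-1),(-1,-1),(-1,1))])@Rm.T
best=None
for k in range(4):
  for fl in (1,):
    for y0 in(-1,-.5,0,.5,1):
      f=lambda v:(proj(p,corners(np.array([v[0],v[1],.042]),v[2],v[3],v[4]))-np.roll(q,k,0)).ravel()
      r=least_squares(f,[.556,.13,y0,.044,.07])
      if r.x[3]>0 and r.x[4]>0 and (best is None or r.cost<best.cost):best=r
print('label',best.x,best.cost)
# angle: is it leaning toward robot (yaw ~0)?
for n,b in(('hold',(150,95,90,70)),('dish',(400,190,160,140))):
    x,y,w,hh=b;cr=im[y:y+hh,x:x+w];s=min(800//w,600//hh);cv2.imwrite(f'pics/{n}.png',cv2.resize(cr,None,fx=s,fy=s,interpolation=cv2.INTER_CUBIC));print(n,s)
E
```

```text
quad [[380.     260.    ]
 [368.5714 215.7143]
 [450.     201.4286]
 [454.2857 247.1429]]
label [0.551  0.1308 0.5095 0.0561 0.0843] 0.11698453472137872
hold 8
dish 4
```

View pics/hold.png

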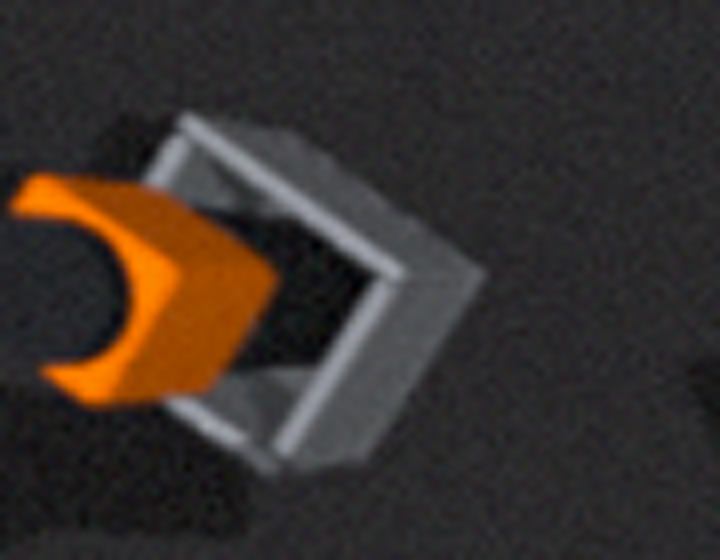

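View pics/dish.png

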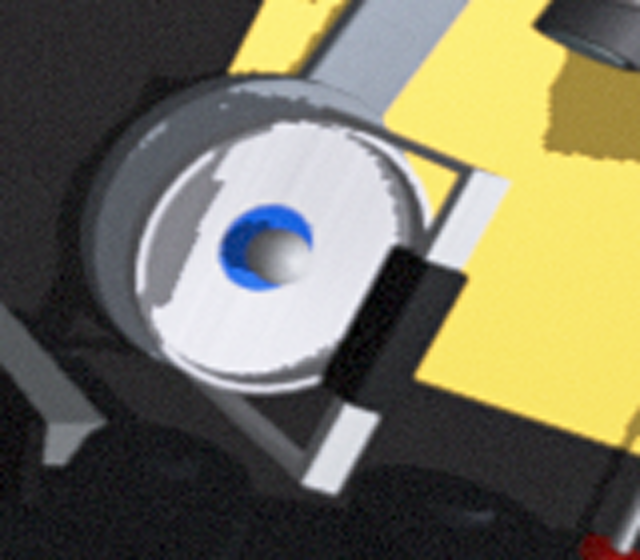

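In the crops, the cup's top rim corners are at (185,115), (405,275) and (275,470), with the handle's top corners at (180,275), (35,175) and (95,405). In the dish crop the ball is inside the blue middle, and the bow ends are at about (487,175) and (322,490).

```bash
python3 - <<'E'
from h import *
from scipy.optimize import least_squares
np.set_printoptions(precision=4,suppress=True)
p=pickle.load(open('w1.pkl','rb'))
def sq(c,yaw,s,z):
    a=yaw+np.deg2rad([45,-45,-135]);return np.c_[c[0]+s/2**.5*np.cos(a),c[1]+s/2**.5*np.sin(a),np.full(3,z)]
for n,pts,s,z in(('holder',[(185,115),(405,275),(275,470)],.046,.06),('handle',[(35,175),(180,275),(95,405)],.026,.132)):
    uv=np.array(pts)/8+[150,95]
    b=min((least_squares(lambda v:(proj(p,sq(v,v[2],s,z))-np.array(uv)).ravel(),[.545,.297,y]) for y in np.arange(-3,3,.5)),key=lambda r:r.cost)
    print(n,b.x[:2],np.rad2deg(b.x[2])%90,b.cost)
    b2=min((least_squares(lambda v:(proj(p,sq(v,v[2],v[3],z))-np.array(uv)).ravel(),[.545,.297,y,s]) for y in np.arange(-3,3,.5)),key=lambda r:r.cost);print(b2.x,np.rad2deg(b2.x[2])%90,b2.cost)
for z in(.1,.105,.11,.115):
    A=[onz(p,np.array(u)/4+[400,190],z) for u in((487,175),(322,490))];d=A[1]-A[0];print(z,A[0][:2],A[1][:2],np.linalg.norm(d),np.rad2deg(np.arctan2(d[1],d[0])),(A[0]+A[1])[:2]/2)
E
```

```text
holder [0.5406 0.2954] 73.02383091487414 1.51541007181541
[ 0.5409  0.295  -0.2952  0.0443] 73.08678052313302 0.446929303065687
handle [0.5416 0.2962] 72.78410893613653 1.9959944775383838
[ 0.5418  0.2958 -0.2974  0.0241] 72.96293774902153 0.1269987746630877
0.1 [ 0.5702 -0.2119] [ 0.4377 -0.2192] 0.13268357631317262 -176.86392529635086 [ 0.5039 -0.2155]
0.105 [ 0.5704 -0.2074] [ 0.4396 -0.2145] 0.13103700574585464 -176.86392529635083 [ 0.505  -0.2109]
0.11 [ 0.5707 -0.2028] [ 0.4415 -0.2099] 0.1293904351785366 -176.8639252963508 [ 0.5061 -0.2064]
0.115 [ 0.571  -0.1983] [ 0.4434 -0.2052] 0.12774386461121856 -176.8639252963508 [ 0.5072 -0.2018]
```

```bash
python3 -m jog '[1,0,0,0.015,0,0,-8.96,1,0,0,0.015,0,0,-8.96,1,0,0,0.015,0,0,-8.96,1,0,0,0.015,0,0,-8.96,1,0,0,0.015,0,0,-8.96,1,0,0,0.015,0,0,-8.96,1,0.04,-0.0095,0.01,0,0,0,1,0.04,-0.0095,0.01,0,0,0,1,0.04,-0.0095,0.01,0,0,0,1,0.04,-0.0095,0.01,0,0,0]' 40
python3 -m jog '[1,0,0,0,0,0,0,1,0,0,0,0,0,0]'
python3 - <<'E'
from h import *
o=ctrl.get_obs();M=R.from_rotvec(o['tool_rot']);print(o['tool_pos'],M.as_matrix(),M.inv().apply(np.array([.541,.2957,.088])-o['tool_pos']),np.rad2deg(np.arctan2(M.as_matrix()[1,0],M.as_matrix()[0,0])))
p=wrist();im=p['image'];
for X in sum([[[.541+.018*np.cos(a),.2957+.018*np.sin(a),.132]] for a in np.deg2rad(73+45+np.arange(4)*90)],[]):
    u=proj(p,X)[0];cv2.circle(im,(int(u[0]*8),int(u[1]*8)),12,(0,255,0),2,shift=3)
u=proj(p,[.541,.2957,.142])[0].astype(int);print(u)
cv2.imwrite('pics/w2.png',im)
E
```

```text
t: 4.68
tool_pos: [0.5414, 0.2948, 0.2291]
tool_rot: [2.53, 1.861, -0.0]
contact_force: [0.7, 0.5, 0.1]
opening: 0.0856
t: 4.92
tool_pos: [0.5414, 0.2937, 0.2294]
tool_rot: [2.53, 1.862, -0.001]
contact_force: [0.7, 0.5, 0.2]
opening: 0.0854
[0.54142595 0.29372099 0.2293638 ] [[ 2.97122234e-01  9.54839450e-01 -4.76086682e-05]
 [ 9.54839211e-01 -2.97122194e-01 -6.94900223e-04]
 [-6.77663739e-04  1.61011683e-04 -9.99999757e-01]] [ 0.00185888 -0.00101749  0.14136241] 72.71515639648662
[283 213]
```

View pics/w2.png

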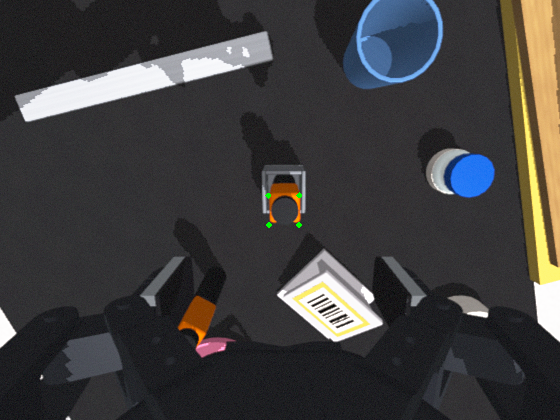

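```bash
python3 -m jog '[1,0.003,0,0.028,0,0,0,1,0,0,0.028,0,0,0,1,0,0,0.028,0,0,0,1,0,0,0.028,0,0,0,1,0,0,0.029,0,0,0,1,0,0,0,0,0,0,0,0,0,0,0,0,0,0,0,0,0,0,0,0,0,0,0,0,0,0,0,0,0,0,0,0,0,0]' 40
python3 -m jog '[0,0,0,0,0,0,0,0,0,0,0,0,0,0]'
```

```text
t: 6.22
tool_pos: [0.5432, 0.2981, 0.0896]
tool_rot: [2.528, 1.863, 0.004]
contact_force: [0.7, -0.5, 2.5]
opening: 0.0256
t: 6.48
tool_pos: [0.5432, 0.2981, 0.0896]
tool_rot: [2.528, 1.863, 0.003]
contact_force: [1.0, -0.3, 5.8]
opening: 0.0257
```

```bash
python3 -m jog '[0,0,0,-0.033,0,0,0,0,0,0,-0.033,0,0,0,0,0,0,-0.033,0,0,0,0,0,0,-0.033,0,0,0,0,-0.0413,0.002,0,0,0,0,0,-0.0413,0.002,0,0,0,0,0,-0.0413,0.002,0,0,0,0,0,-0.0413,0.002,0,0,0,0,0,-0.0413,0.002,0,0,0,0,0,0,0,0,0,0,0]'
python3 -m jog '[0,0,0,0,-5.74,6.03,0,0,0,0,0,-5.74,6.03,0,0,0,0,0,-5.74,6.03,0,0,0,0,0,0,0,0,0,0,0,0,0,0,0]'
cat > scan.py <<'E'
from h import *
np.set_printoptions(precision=4,suppress=True)
o=ctrl.get_obs();M=R.from_rotvec(o['tool_rot']);T=o['tool_pos'];L=np.array([.551,.131,.042])
lz=R.from_euler('z',.51).apply(R.from_euler('y',-25,degrees=True).apply([0,0,1]))
tgt=L+.1606*lz
print('q',o['q'],'pos',T,'label in tool (want 0,0,.16)',M.inv().apply(L-T),'shift tool',M.inv().apply(tgt-T),'ang',np.rad2deg(np.arccos(-M.as_matrix()[:,2]@lz)),'open',o['opening'])
E
python3 scan.py
python3 - <<'E'
from h import *
p=wrist();cv2.imwrite('pics/w3.png',p['image']);pickle.dump(p,open('w3.pkl','wb'))
E
```

```text
t: 7.72
tool_pos: [0.4895, 0.0959, 0.2191]
tool_rot: [-2.531, -1.859, 0.003]
contact_force: [-0.1, 0.0, -2.1]
opening: 0.0258
t: 8.35
tool_pos: [0.4909, 0.0981, 0.2206]
tool_rot: [2.428, 1.79, 0.661]
contact_force: [-0.6, -0.3, -1.7]
opening: 0.0252
q [-0.0872 -0.5437  2.169   0.2611  1.1625  0.1519] pos [0.4909 0.0981 0.2206] label in tool (want 0,0,.16) [-0.0099 -0.0085  0.1908] shift tool [-0.0101 -0.0087  0.0302] ang 0.09532299345725656 open 0.025204445827091065
```

View pics/w3.png

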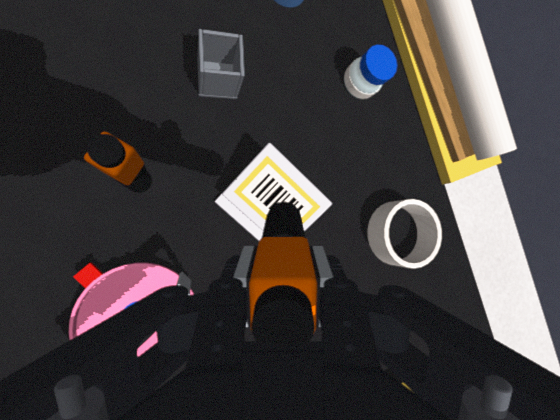

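The scanner is held straight, with its nose at (286,207) and the label just beyond at about (275,190).

```bash
python3 -m jog '[0,-0.005,-0.0044,0.015,0,0,0,0,-0.005,-0.0044,0.015,0,0,0,0,0,0,0,0,0,0,0,0,0,0,0,0,0,0,0,0,0,0,0,0]'
python3 scan.py
python3 - <<'E'
from h import *
p=pickle.load(open('w3.pkl','rb'))
Rm=R.from_euler('z',.5095).as_matrix()@R.from_euler('y',-25,degrees=True).as_matrix()
C=np.array([.551,.1308,.042])+np.array([[x*.028,y*.042,0] for x,y in((1,1),(1,-1),(-1,-1),(-1,1))])@Rm.T
print('pred border',proj(p,C))
h=cv2.cvtColor(p['image'],cv2.COLOR_BGR2HSV);m=cv2.inRange(h,(18,60,80),(36,255,255));m[:,:205]=0;m[:,345:]=0;m[:140]=0;m[245:]=0
k=cv2.findNonZero(m)[:,0];print('L',k[k[:,0].argmin()],'R',k[k[:,0].argmax()],'T',k[k[:,1].argmin()],'B',k[k[:,1].argmax()])
E
```

```text
t: 9.02
tool_pos: [0.4918, 0.0974, 0.1882]
tool_rot: [2.427, 1.788, 0.664]
contact_force: [-0.1, 0.4, -0.7]
opening: 0.025
q [-0.0888 -0.5173  2.2066  0.2702  1.0988  0.1316] pos [0.4918 0.0974 0.1882] label in tool (want 0,0,.16) [ 0.0002 -0.0006  0.1613] shift tool [ 0.0002 -0.0004  0.0007] ang 0.05774334991473633 open 0.02501981004880737
pred border [[266.23639764 155.87668617]
 [319.76087047 206.83791962]
 [286.15915157 239.938517  ]
 [232.83011986 192.02253212]]
L [234 191] R [319 206] T [266 156] B [302 223]
```

```bash
python3 -m jog '[0,0,0,0,0,0,0,0,0,0,0,0,0,0,0,0,0,0,0,0,0,0,0,0,0,0,0,0,0,0,0,0,0,0,0,0,0,0,0,0,0,0,0,0,0,0,0,0,0]'
python3 -m jog '[0,0.005,0.0044,-0.015,0,0,0,0,0.005,0.0044,-0.02,0,0,0,0,0,0,0,5.74,-6.03,0,0,0,0,0,5.74,-6.03,0,0,0,0,0,5.74,-6.03,0,0,0.0413,-0.002,0,0,0,0,0,0.0413,-0.002,0,0,0,0,0,0.0413,-0.002,0,0,0,0,0,0.0413,-0.002,0,0,0,0,0,0.0413,-0.002,0,0,0,0]'
python3 -m jog '[0,0,0,0,0,0,0,0,0,0,0,0,0,0]'
python3 - <<'E'
from h import *
np.set_printoptions(precision=4,suppress=True)
o=ctrl.get_obs();M=R.from_rotvec(o['tool_rot']);Z=M.as_matrix()[:,2]
print(o['t'],o['tool_pos'],M.inv().apply(np.array([.5432,.2981,.0896])-o['tool_pos']),'z',Z,'to orig deg',np.rad2deg((M.inv()*R.from_rotvec([2.528,1.863,.003])).as_rotvec()))
p=wrist();cv2.imwrite('pics/w4.png',p['image']);pickle.dump(p,open('w4.pkl','wb'))
E
```

```text
t: 9.9
tool_pos: [0.4914, 0.0975, 0.1875]
tool_rot: [2.428, 1.789, 0.663]
contact_force: [1.1, -0.4, -1.5]
opening: 0.0255
t: 11.15
tool_pos: [0.5413, 0.2986, 0.2264]
tool_rot: [2.529, 1.863, 0.004]
contact_force: [0.4, -0.4, -0.3]
opening: 0.0257
t: 11.4
tool_pos: [0.5406, 0.2966, 0.2255]
tool_rot: [2.529, 1.863, 0.001]
contact_force: [-0.1, -0.7, -1.2]
opening: 0.0258
11.4 [0.5406 0.2966 0.2255] [0.0022 0.0019 0.1359] z [ 0.0007 -0.0001 -1.    ] to orig deg [-0.0869  0.0381 -0.007 ]
```

View pics/w4.png

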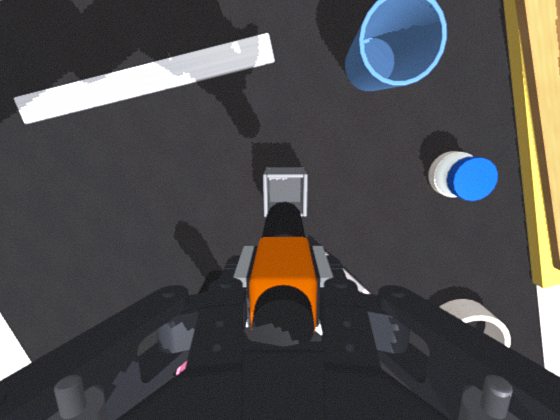

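The scanner hangs upright, and its nose at (285,212) is in line with the empty cup at (285,190).

```bash
python3 -m jog '[0,0.001,0.001,0.022,0,0,0,0,0.001,0.001,0.022,0,0,0,0,0,0,0.022,0,0,0,0,0,0,0.022,0,0,0,0,0,0,0.022,0,0,0,0,0,0,0.015,0,0,0,0,0,0,0.010,0,0,0,0,0,0,0,0,0,0]'
python3 -m jog '[0.3,0,0,0,0,0,0,0.6,0,0,0,0,0,0,1,0,0,0,0,0,0,1,0,0,0,0,0,0,1,0,0,-0.03,0,0,0,1,0,0,-0.04,0,0,0,1,0,0,-0.05,0,0,0,1,0,0,-0.05,0,0,0,1,0,0,0,0,0,0]'
python3 - <<'E'
from h import *
o=ctrl.get_obs();print(o['t'],o['tool_pos'],o['tool_rot'],o['q'])
p=wrist();im=p['image'].copy()
cv2.imwrite('pics/w5.png',im);pickle.dump(p,open('w5.pkl','wb'))
E
```

```text
t: 12.45
tool_pos: [0.5435, 0.2984, 0.0902]
tool_rot: [2.529, 1.863, 0.002]
contact_force: [-1.1, -0.4, -1.3]
opening: 0.0258
t: 13.58
tool_pos: [0.5454, 0.2992, 0.2668]
tool_rot: [2.527, 1.862, 0.017]
contact_force: [0.5, 0.1, -0.4]
opening: 0.0854
13.575 [0.54544557 0.29917315 0.26675145] [2.52671229 1.86205861 0.01717809] [ 3.82128706e-01  2.00296673e-02  1.58757726e+00 -2.33062086e-07
  1.52268003e+00  6.82732754e-01]
```

View pics/w5.png

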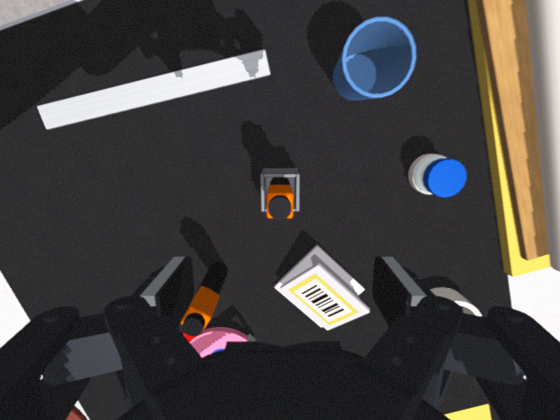

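The scanner is back upright in its cup at (280,195). Next, the dish.

```bash
python3 -m jog '[1,0,0,-0.008,0,0,9.9,1,0,0,-0.008,0,0,9.9,1,0,0,-0.008,0,0,9.9,1,0,0,-0.008,0,0,9.9,1,0,0,-0.008,0,0,9.9,1,0,0,-0.008,0,0,9.9,1,0,0,-0.008,0,0,9.9]' 
python3 -m jog '[1,-0.007,0.05,0,0,0,0,1,-0.007,0.05,0,0,0,0,1,-0.007,0.05,0,0,0,0,1,-0.007,0.05,0,0,0,0,1,-0.007,0.05,0,0,0,0,1,-0.007,0.05,0,0,0,0,1,-0.007,0.05,0,0,0,0,1,-0.007,0.05,0,0,0,0,1,-0.007,0.05,0,0,0,0,1,-0.007,0.047,0,0,0,0]' 
python3 -m jog '[1,0,0,0,0,0,0,1,0,0,0,0,0,0]'
python3 - <<'E'
from h import *
o=ctrl.get_obs();M=R.from_rotvec(o['tool_rot']).as_matrix();print(o['t'],o['tool_pos'],np.rad2deg(np.arctan2(M[1,0],M[0,0])),M[:,2],o['q'])
p=wrist();im=p['image'].copy();pickle.dump(p,open('w6.pkl','wb'))
print(proj(p,[[.508,-.208,.11],[.508,-.208,.035]]))
cv2.imwrite('pics/w6.png',cv2.resize(im[60:360,80:480],(800,600),interpolation=cv2.INTER_CUBIC))
E
```

```text
t: 14.5
tool_pos: [0.5422, 0.2978, 0.3134]
tool_rot: [3.139, 0.086, -0.006]
contact_force: [-0.1, -0.1, -0.1]
opening: 0.0854
t: 15.75
tool_pos: [0.5021, -0.2036, 0.3134]
tool_rot: [-3.138, -0.094, 0.005]
contact_force: [0.7, 0.7, -0.6]
opening: 0.0856
t: 16.0
tool_pos: [0.5027, -0.2017, 0.3142]
tool_rot: [-3.138, -0.095, 0.003]
contact_force: [-0.7, 0.2, -0.4]
opening: 0.0855
16.0 [ 0.50271331 -0.20169389  0.31420017] 3.4539376515951736 [-0.00223554  0.00180189 -0.99999588] [-5.19203728e-01 -1.80932899e-01  1.69951817e+00  4.55868373e-04
  1.62584239e+00  9.91336503e-01]
[[288.93510622 182.95410453]
 [287.98974995 173.97646823]]
```

View pics/w6.png

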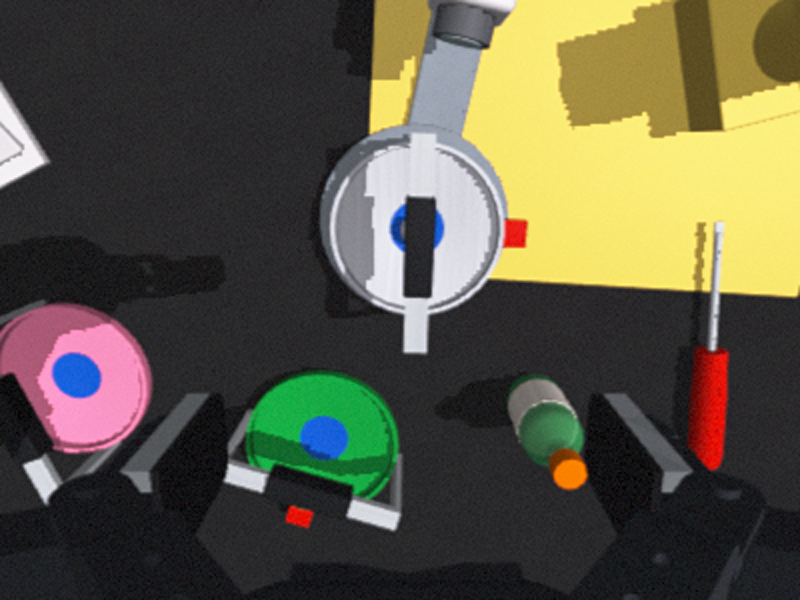

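The wrist crop shows the bow running from (423,133) to (415,353), with the grip at (420,247) and the red tab at (515,233). The lens is at (463,33), and the stand arm runs along (435,130) to (452,45). Glue is at (550,430) and the driver at (712,400).

```bash
python3 - <<'E'
from h import *
np.set_printoptions(precision=4,suppress=True)
p=pickle.load(open('w6.pkl','rb'));f=lambda u,v,z:onz(p,(80+u/2,60+v/2),z)
for z in(.1,.105,.11):
    a,b=f(423,133,z),f(415,353,z);print(z,a[:2],b[:2],np.linalg.norm(a-b),'yaw',np.rad2deg(np.arctan2(*(a-b)[1::-1])),'mid',(a+b)[:2]/2)
print('grip ends top',f(421,197,.11),f(419,298,.11),f(419,285,.11))
l,r=f(328,225,.035),f(505,225,.035);print('rim',l,r,(l+r)/2)
t=f(515,233,.031);print('tab',t)
lens=f(463,33,.092);print('lens',lens)
a,b=f(435,130,.012),f(452,45,.012);print('arm',a,b,np.rad2deg(np.arctan2(*(b-a)[1::-1])))
padL,padR=f(321,215,.015),f(507,215,.015);print('pad',padL,padR,(padL+padR)/2)
# glue/driver
print('glue cap',f(570,472,.12),'drv',f(712,400,.02))
o=ctrl.get_obs();M=R.from_rotvec(o['tool_rot'])
ps=pickle.load(open('ps.pkl','rb'))
for n in ps:print(n,proj(ps[n],lens))
E
```

```text
0.1 [ 0.5718 -0.207 ] [ 0.4379 -0.2109] 0.1340037247073049 yaw 1.707815315118788 mid [ 0.5049 -0.209 ]
0.105 [ 0.5718 -0.2068] [ 0.4397 -0.2108] 0.13212889442159242 yaw 1.7078153151187994 mid [ 0.5057 -0.2088]
0.11 [ 0.5717 -0.2067] [ 0.4415 -0.2106] 0.1302540641358799 yaw 1.707815315118787 mid [ 0.5066 -0.2086]
grip ends top [ 0.5364 -0.2079  0.11  ] [ 0.4765 -0.2107  0.11  ] [ 0.4845 -0.2102  0.11  ]
rim [ 0.5063 -0.1458  0.035 ] [ 0.5139 -0.2706  0.035 ] [ 0.5101 -0.2082  0.035 ]
tab [ 0.5081 -0.279   0.031 ]
lens [ 0.6274 -0.226   0.092 ]
arm [ 0.5756 -0.2176  0.012 ] [ 0.6325 -0.2252  0.012 ] -7.614059895980618
pad [ 0.5105 -0.138   0.015 ] [ 0.5188 -0.2747  0.015 ] [ 0.5147 -0.2064  0.015 ]
glue cap [ 0.3715 -0.3131  0.12  ] drv [ 0.3839 -0.4509  0.02  ]
scene [[252.677  271.5358]]
side [[329.5866 277.3359]]
```

```bash
python3 -m jog '[1,0.002,0.0035,0.02,0,0,1.75,1,0.002,0.0035,0.03,0,0,0,1,0,0,0.04,0,0,0,1,0,0,0.03,0,0,0,1,0,0,0.02,0,0,0,1,0,0,0,0,0,0,1,0,0,0,0,0,0,1,0,0,0,0,0,0]' 60
python3 - <<'E'
from h import *
np.set_printoptions(precision=4,suppress=True)
o=ctrl.get_obs();M=R.from_rotvec(o['tool_rot']).as_matrix();print(o['t'],o['tool_pos'],np.rad2deg(np.arctan2(M[1,0],M[0,0])),M[:,2])
p=wrist();im=p['image'].copy();pickle.dump(p,open('w7.pkl','wb'))
K,Rm,t=cam(p);T=o['tool_pos']
print('tcp axis in image',[proj(p,T+M[:,2]*d)[0] for d in(.02,.045,.07)])
cv2.imwrite('pics/w7.png',cv2.resize(im[90:390,80:480],(800,600),interpolation=cv2.INTER_CUBIC))
E
```

```text
t: 17.05
tool_pos: [0.5084, -0.2095, 0.1777]
tool_rot: [3.14, 0.047, 0.004]
contact_force: [-0.8, -0.7, -0.1]
opening: 0.0856
17.05 [ 0.5084 -0.2095  0.1777] 1.7215928763156851 [ 0.0027 -0.0016 -1.    ]
tcp axis in image [array([283.0229, 244.8693]), array([282.996 , 231.0367]), array([282.975 , 220.2042])]
```

View pics/w7.png

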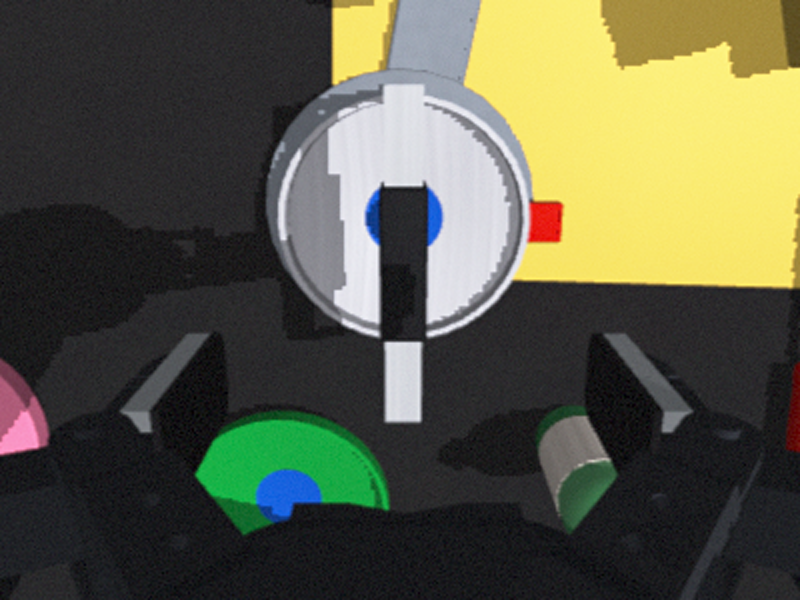

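The bow and grip are centred at u≈404, against 406 for the tool axis (about 0.7 mm), and the yaw is aligned.

```bash
python3 -m jog '[1,0,-0.0007,0.025,0,0,0,1,0,0,0.025,0,0,0,1,0,0,0.025,0,0,0,1,0,0,0.014,0,0,0,1,0,0,0.006,0,0,0,0.6,0,0,0,0,0,0,0.4,0,0,0,0,0,0,0.32,0,0,0,0,0,0,0.28,0,0,0,0,0,0,0.26,0,0,0,0,0,0]' 60
python3 -m jog '[0.24,0,0,0,0,0,0,0.22,0,0,0,0,0,0,0.2,0,0,0,0,0,0,0.18,0,0,0,0,0,0,0.15,0,0,0,0,0,0,0.1,0,0,0,0,0,0,0,0,0,0,0,0,0]'
python3 - <<'E'
from h import *
np.set_printoptions(precision=4,suppress=True)
o=ctrl.get_obs();print(o['tool_pos'],o['opening'],o['contact_force'],o['wrist_torque'],o['t'])
E
```

```text
t: 18.35
tool_pos: [0.5075, -0.2084, 0.081]
tool_rot: [3.141, 0.047, 0.0]
contact_force: [-0.6, -0.4, -0.4]
opening: 0.0224
t: 19.23
tool_pos: [0.5075, -0.2085, 0.0809]
tool_rot: [3.141, 0.047, 0.0]
contact_force: [0.5, -0.5, 0.8]
opening: 0.0167
[ 0.5075 -0.2085  0.0809] 0.01673881717602731 [ 0.521  -0.5348  0.8397] [-0.2039 -0.0402 -0.0293] 19.225
```

```bash
python3 -m jog '[0,0,0,-0.001,0,0,0,0,0,0,-0.003,0,0,0,0,0,0,-0.005,0,0,0,0,0,0,-0.007,0,0,0,0,0,0,-0.007,0,0,0,0,0,0,-0.007,0,0,0,0,0,0,-0.007,0,0,0,0,0,0,-0.007,0,0,0,0,0,0,-0.006,0,0,0,0,0,0,-0.005,0,0,0]'
python3 -m jog '[0,0,0,-0.003,0,0,0,0,0,0,-0.002,0,0,0,0,0,0,-0.001,0,0,0,0,0,0,0,0,0,0]'
python3 - <<'E'
from h import *
np.set_printoptions(precision=4,suppress=True)
o=ctrl.get_obs();M=R.from_rotvec(o['tool_rot']).as_matrix();print(o['tool_pos'],M[:,2],o['opening'],o['contact_force'],o['wrist_torque'],o['t'],o['q'])
p=wrist();h=cv2.cvtColor(p['image'],cv2.COLOR_BGR2HSV)
for n,b in(('ball',ctrl.boxes_of('ball_center',p)),):print(n,b)
q=ctrl.get_image('side');print(ctrl.boxes_of('ball_center',q),proj(q,[[o['tool_pos'][0],o['tool_pos'][1],.092]]))
a=cv2.resize(q['image'][220:360,200:387],(800,600),interpolation=cv2.INTER_CUBIC)
cv2.imwrite('pics/lift.png',a)
E
```

```text
t: 20.48
tool_pos: [0.5075, -0.2083, 0.1362]
tool_rot: [3.141, 0.047, 0.0]
contact_force: [-0.5, -0.9, -3.2]
opening: 0.0173
t: 20.98
tool_pos: [0.5074, -0.2083, 0.1417]
tool_rot: [-3.141, -0.047, 0.0]
contact_force: [0.1, 0.3, -2.3]
opening: 0.0172
[ 0.5074 -0.2083  0.1417] [-0.0002  0.0001 -1.    ] 0.017150212610706823 [ 0.0821  0.2597 -2.3491] [-0.0161 -0.0282 -0.0702] 20.975 [-0.5252 -0.057   1.8757  0.      1.323   1.0155]
ball []
[] [[281.656  275.2213]]
```

View pics/lift.png

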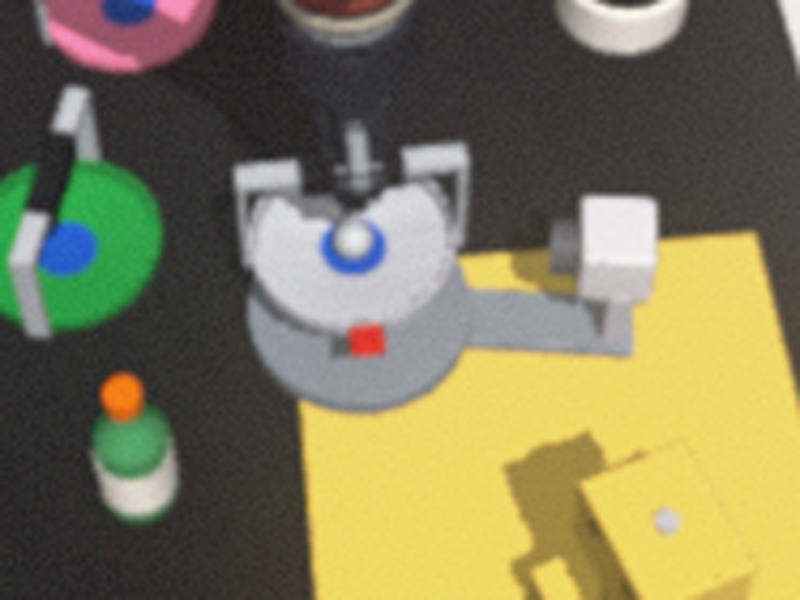

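The dish is clear of the pad, with the ball in the blue middle at (352,240) level with the lens at (567,245). Next is the quarter turn, done gently.

```bash
python3 -m jog '[0,0,0,0,0,0,-0.5,0,0,0,0,0,0,-1,0,0,0,0,0,0,-2,0,0,0,0,0,0,-3,0,0,0,0,0,0,-4,0,0,0,0,0,0,-4,0,0,0,0,0,0,-4,0,0,0,0,0,0,-4,0,0,0,0,0,0,-4,0,0,0,0,0,0,-4]'
python3 -m jog '[0,0,0,0,0,0,-4,0,0,0,0,0,0,-4,0,0,0,0,0,0,-4,0,0,0,0,0,0,-4,0,0,0,0,0,0,-4,0,0,0,0,0,0,-4,0,0,0,0,0,0,-4,0,0,0,0,0,0,-4,0,0,0,0,0,0,-3,0,0,0,0,0,0,-2.5]'
python3 -m jog '[0,0,0,0,0,0,-2.5,0,0,0,0,0,0,-2.5,0,0,0,0,0,0,-2,0,0,0,0,0,0,-1.5,0,0,0,0,0,0,-1.5,0,0,0,0,0,0,-1,0,0,0,0,0,0,-0.7,0,0,0,0,0,0,-0.4,0,0,0,0,0,0,-0.2,0,0,0,0,0,0,0]'
cat > chk.py <<'E'
from h import *
np.set_printoptions(precision=4,suppress=True)
o=ctrl.get_obs();M=R.from_rotvec(o['tool_rot']).as_matrix();print(o['tool_pos'],np.rad2deg(np.arctan2(M[1,0],M[0,0])),M[:,2],o['opening'],o['contact_force'],o['t'])
ps=[]
for n in('scene','side'):
    p=ctrl.get_image(n);im=p['image'];h=cv2.cvtColor(im,cv2.COLOR_BGR2HSV)
    c=proj(p,[o['tool_pos'][0],o['tool_pos'][1],.085])[0]
    yy,xx=np.mgrid[:420,:560];near=np.hypot(xx-c[0],yy-c[1])<45
    red=near&(((h[...,0]<8)|(h[...,0]>172))&(h[...,1]>140)&(h[...,2]>70))
    blue=near&(h[...,0]>105)&(h[...,0]<130)&(h[...,1]>110)
    f=lambda m:(round(xx[m].mean(),1),round(yy[m].mean(),1),int(m.sum())) if m.any() else None
    a=o['tool_pos'];print(n,'red',f(red),'blue',f(blue),'pred tab',proj(p,[a[0]+.072*np.cos(np.deg2rad(-8)),a[1]+.072*np.sin(np.deg2rad(-8)),.092])[0],'mid',c,'ball',[np.round(b['box'],1).tolist() for b in ctrl.boxes_of('ball_center',p)])
    ps.append((p,f(red)))
    cv2.imwrite(f'pics/end_{n}.png',im)
if all(x[1] for x in ps):
    X=tri([x[0] for x in ps],[x[1][:2] for x in ps]);d=X-o['tool_pos'];print('tab',X,'yaw',np.rad2deg(np.arctan2(d[1],d[0])),np.hypot(d[0],d[1]))
E
python3 chk.py
```

```text
t: 22.42
tool_pos: [0.5074, -0.2083, 0.1418]
tool_rot: [-3.017, -0.877, 0.0]
contact_force: [-0.5, 0.2, -2.8]
opening: 0.0172
t: 23.68
tool_pos: [0.5074, -0.2083, 0.1418]
tool_rot: [2.575, 1.799, -0.0]
contact_force: [0.9, 0.2, -2.9]
opening: 0.0172
t: 24.92
tool_pos: [0.5074, -0.2083, 0.1418]
tool_rot: [-2.371, -2.061, 0.0]
contact_force: [0.0, -0.6, -2.6]
opening: 0.0171
[ 0.5074 -0.2083  0.1418] 82.02123497265823 [-0.  0. -1.] 0.01713815697752079 [ 0.0105 -0.6203 -2.6038] 24.925
scene red (np.float64(239.6), np.float64(259.5), 37) blue (np.float64(203.2), np.float64(230.3), 128) pred tab [239.8354 260.1458] mid [221.813  246.2541] ball [[223.3, 245.1, 8.2, 13.2], [236.6, 279.9, 76.0, 57.1], [137.9, 305.2, 61.1, 38.6]]
side red (np.float64(309.9), np.float64(275.1), 47) blue (np.float64(284.6), np.float64(277.8), 37) pred tab [310.0708 276.3162] mid [281.7158 276.7455] ball [[285.4, 275.4, 57.5, 48.9]]
tab [ 0.5784 -0.2179  0.0953] yaw -7.692797259948381 0.07164299971852219
```

```bash
python3 -m jog '[0,0,0,0,0,0,0,0,0,0,0,0,0,0,0,0,0,0,0,0,0,0,0,0,0,0,0,0]'
python3 - <<'E'
from h import *
p=ctrl.get_image('side');print([(np.round(b['box'],1).tolist(),round(b['p'],2)) for b in ctrl.boxes_of('scanner',p)[:3]])
o=ctrl.get_obs();print(o['tool_pos'],o['opening'],abs(o['dq']).max(),proj(p,[[.542,.296,.1]]))
print(ctrl.finish_job())
E
```

```text
t: 25.62
tool_pos: [0.5074, -0.2083, 0.1418]
tool_rot: [-2.371, -2.061, -0.0]
contact_force: [0.5, 0.0, -3.1]
opening: 0.0173
[([279.3, 137.2, 10.4, 19.7], 0.72)]
[ 0.50741661 -0.20830452  0.14181799] 0.017160544831843247 0.010059474382637356 [[278.81653556 141.24069824]]
the job is handed in; nothing more can be done
None
```

The job is handed in at about 25.6 s of the 54 s allowed; no verdict is reported, so what follows rests on my own checks.

- **Scan:** I took the scanner from its cup and held it about 75 mm from the label for over a second. By the measured poses it was within about 1 mm of the label's middle and 0.1° of square.
- **Scanner return:** I stood it back in its cup and let go. The wrist picture after release showed it upright in the cup, and the side camera found it there again at the end.
- **Dish:** I lifted it about 61 mm and turned it 80.3° anticlockwise, which is where I measured the lens direction to be (about -8°).
    - **Tab:** it came out at -7.7° from the two fixed cameras.
    - **Hold:** the dish is still gripped (17 mm opening, about 3 N hanging), the tool is vertical and the arm still.
- **Ball:** a picture after the lift showed it in the blue middle at lens height.
    - **After the turn:** the scene camera's detector placed it within 2 pixels of the dish's middle. The side camera gave no usable ball detection, and I had no pictures left to look by eye.

I saw no contact with the other things, but I did not measure their positions again at the end.

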